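# Set the locking tweezers to the scribed size and hold them for the lock nut

## Robot

A 6-joint arm with a two-finger parallel gripper is mounted at the origin on a cart in front of the work surface, level with it; the furniture and walls round the work are solid. World frame = base frame: x ahead of the robot, y to its left, z up, the work surface at z = 0. Lengths are in mm, angles in rad, forces in N, time in s.
With the tool pointing down it reaches from about 250 to 725 mm from the base axis. Payload 4 kg.
Tool frame: the origin (TCP) lies at the very end of the fingers, on their centre line; the grasp point (between the pads) lies 19 mm behind it; z points along the fingers, y is the line along which they close (so a half turn about z gives the same grasp; the last joint's range is limited). The gripper opens to 85 mm and grips with 20 to 120 N. Pads are 22 mm wide; open, the fingers measure 114 mm over their backs; the gripper's body (76 mm by 85 mm) begins 54 mm behind the grasp point. The pads swing forward as they close: fully open they stand 13 mm farther back than shut.
Start: joints at [1.118, 0.241, 0.005, 1.335, 0, 1.571], TCP at [218.741, 449.613, 231.306] pointing down, gripper open.
Joint ranges: [-2.72, 2.72], [-1.05, 1.87], [-1.09, 1.28], [-1.99, 2.15], [-1.42, 1.44], [-3.14, 3.14]. Speed limits (rad/s): [2.79, 2.79, 3.14, 3.14, 3.14, 3.14].

## Interface

Orientations are given as a unit quaternion [x, y, z, w].
In Python, from cell import arm gives the robot as it stands.
- The arm moves only by the shell command python3 nudge.py 'ROWS' [FORCE]. ROWS is a JSON list of rows, 1 to 10 of them, each of 7 numbers: the opening from 0.0 (shut) to 1.0 (fully open), then dx, dy, dz in mm, then a rotation vector rx, ry, rz in rad; each row is the pose to reach, as a shift and turn from the pose commanded when the command began, along the tool's axes at that moment; what a row does not reach only later rows make up. A row lasts 1/12 s, in which the tool goes at most 41.7 mm and 0.125 rad, less where a joint would pass 70% of its speed; a pose out of reach is approached as far as the arm can. The fingers move at their own pace and stop on an object; FORCE is the grip in N (left out, the last holds). Time passes only in rows, so rows that do not move let the fingers close. It prints the time, the measured TCP pose, the force, the opening and the grip force at its end.
- arm.sense(): the state, without advancing time (a new reading comes with each control period).
- arm.camera(name): name is "side" or "top" or "wrist"; returns a dict with "frame" (480x640x3 uint8, blue, green, red), "range_z" (480x640 float32, mm along the optical axis (not along the pixel's ray), 0 where there is no reading), "fx", "fy", "cx", "cy" (pixels), "camera_from_world" (4x4, takes a point from world to camera coordinates). Camera axes: x right, y down, z forward; pixel columns grow to the right and rows downward; lengths in mm; the calibration is good to about 2 mm. A picture is of the moment at which its call begins.
- arm.hand_in(): hands the job in; it is judged then, once.
The state is a dict: "time": time; "qpos": joint angles; "dq": joint speeds; "joint_efforts": joint torques, N m; "ee_pos": TCP position; "tcp_rot": TCP orientation; "contact_force": force on the tool from outside, world axes, zero at the start; "torque": the same for the moment, N m; "opening": opening from 0.0 (shut) to 1.0 (fully open); "grasp_force": force on a finger pad.
Only numpy, scipy, OpenCV 4.12 (cv2) and the standard library are available. Lean on these libraries where they do the work, as an engineer would, in place of code of your own. Each camera call takes 0.05 s, during which the arm holds its last target. There are 200 camera calls.

## Task

Set the sprung lock-nut tweezers to the delivery-valve size: lift them off their rest by the ribbed grips, squeezing only lightly, and bring the tips, still wider apart than the two white lines, just above the blue setting plate, level and pointing away from you along the lines. Then ease the blades together until the tips stand 13 mm apart, one over each white line, never squeezing them far past the lines, and finish like that: keep holding them steady at that gap in the air, clear of the plate, so that I can run the lock nut up. Leave the plate and the other things where they are.

Things in the scene. Friction and masses are not known exactly. Their poses are not given: they have to be found in the camera images.
- tweezers: Spring tweezers, black with bare steel tips, 189 mm long, 82 g, lying level on a tool rest, on their side, blades on edge. Origin on the centre line at the flat underside, between the ribbed grips; x to the tips (at +65 mm), y to the left blade, z up; root end at x = -124. Blades 14 mm high at the grips. A brass cross screw and knurled nut at x = -55 stick out to y = +28. Let go, they spring open.
- grip (a point): Middle of the flat ribbed grips (48 mm long), 7 mm above the underside. Width over the grips here: 40.3 mm let go; 30 mm at the 13 mm tip gap; faces parallel at 35 mm; the tip gap changes 1.65 mm per mm of width. Squeeze per finger: 5 N as they start to close, 10 N at the 13 mm gap. The centre of mass lies 9 mm behind it.
- tips_mid (a point): Point midway between the tips, on the tweezers' centre line at x = +65 mm, 3 mm above their underside. The tips are 6 mm high (3 mm above and below this point).
- tip_left (a point): Inner face of the left steel tip's end, at mid height.
- tip_right (a point): Inner face of the right tip's end, at mid height.
- blade_left (a joint): Angle by which the left blade is squeezed in, rad: 0 sprung open (tips 30 mm apart), 0.0515 tips 13 mm apart, 0.085 nearly shut (tip gap = 30 mm - 330 mm x angle). The right blade always moves alike.
- setting_plate: Loose steel plate, 70 mm (x) by 54 mm (y), 10 mm thick, 0.29 kg, top blued, with two white scribed lines along its x axis, 60 mm long, at y = +6.5 and -6.5 mm (13 mm apart). Origin at the centre of its underside; x points away from the robot, give or take 20 degrees, and is the way the tips must point.
- line_left (a point): Middle of the left white line, on the plate's top.
- line_right (a point): Middle of the right white line, on the plate's top.
- parts_dish_1: Bystander: aluminium dish, 68 mm dia, 22 mm high. Origin under its centre.
- parts_dish_2: Bystander: aluminium dish, 60 mm dia, 22 mm high. Origin under its centre.
- delivery_valve: Bystander: stepped steel delivery valve, 13 x 33 x 13 mm, lying. Origin under its centre.
- loupe: Bystander: loupe with black rim, 101 x 52 x 12 mm, lying. Origin under its centre.
- bearing_ring: Bystander: brass thrust washer, 33 mm dia, 9 mm high. Origin under its centre.
- tool_rest: Low beech-wood rest, fixed, under the tweezers (same origin x, y and heading): a spine 16 mm wide and 6 mm high with two cross bars, at x = -104 (30 mm wide) and +48 mm (56 mm wide, 18 mm long), that carry the tweezers 14 mm above the bench; ears 21 mm high at the bars' ends. Beside the grips there is free bench. Lift the tweezers straight up off it.

How it is judged:
By the outcome, as a careful person would: the job done as asked, in the order asked, and still so for the second after the job is handed in, while the arm keeps its last pose, push and grip.
It also fails if it takes over 46 s, if anything falls off the work surface, if the arm or the gripper's body presses on something with over 40 N, if the wrist force passes 120 N, or if a joint passes its speed limit or range.

## Working session

There is one attempt and no reset: what is moved stays moved. The work goes in short steps, Python scripts to look and compute and a shell command to move; the robot and the scene stay as the last step left them, time stands still between calls to the robot, and variables do not carry over. Pictures are saved under pics/ and viewed, at most 10 in all, crops included, and the job is handed in when it is done.

```bash
ls; mkdir -p pics; python3 - <<'E'
from cell import arm
import cv2,numpy as np
s=arm.sense();print(s)
for n in("top","side"):
    c=arm.camera(n);cv2.imwrite(f"pics/{n}0.png",c["frame"]);np.savez(f"{n}0.npz",**c);print(n,c["fx"],c["fy"],c["cx"],c["cy"],c["camera_from_world"].round(3).tolist())
E
```

```text
cell.py
nudge.py
pics
{'time': 0.0, 'qpos': array([ 1.11800182e+00,  2.41449731e-01,  3.72371128e-03,  1.33519457e+00,
       -1.83783861e-05,  1.57081265e+00]), 'dq': array([ 0.00178793, -0.00110039, -0.00186659, -0.00110932, -0.00094203,
       -0.00199268]), 'joint_efforts': array([ 3.14372528e-04, -3.72319114e+01,  2.52406240e+01,  1.69266667e-02,
        2.14028006e-06,  1.47815648e-06]), 'ee_pos': array([218.46908522, 449.04429144, 230.39440527]), 'tcp_rot': array([ 2.24475993e-01,  9.74479041e-01, -1.03709388e-03, -2.29452005e-04]), 'contact_force': array([ 0.2162913 , -0.07495176,  0.91759209]), 'torque': array([-0.06952695, -0.00419143, -0.05268112]), 'grasp_force': 0.0, 'opening': 1.0034053120069555}
top 575.7091767222439 575.7091767222439 320.0082353622101 245.93447768494207 [[-0.022, -1.0, -0.005, 56.844], [-0.978, 0.022, -0.205, 599.186], [0.205, 0.0, -0.979, 1150.854], [0.0, 0.0, 0.0, 1.0]]
side 609.097835507026 609.097835507026 326.56309126590804 245.942877280343 [[-0.978, -0.206, 0.019, 577.569], [-0.103, 0.405, -0.909, 84.521], [0.179, -0.891, -0.417, 1504.94], [0.0, 0.0, 0.0, 1.0]]
```

View pics/top0.png

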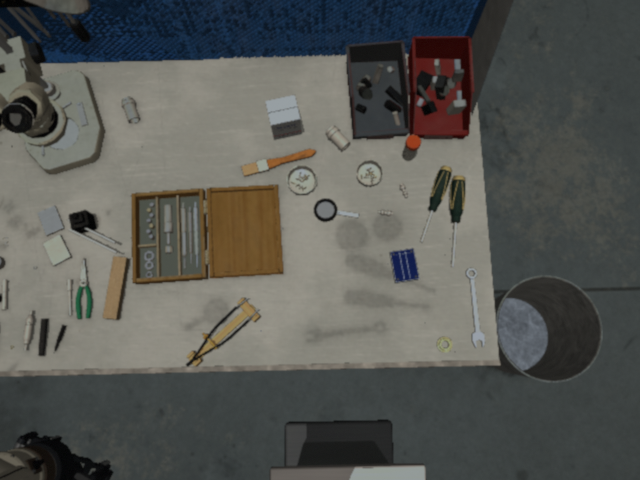

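View pics/side0.png

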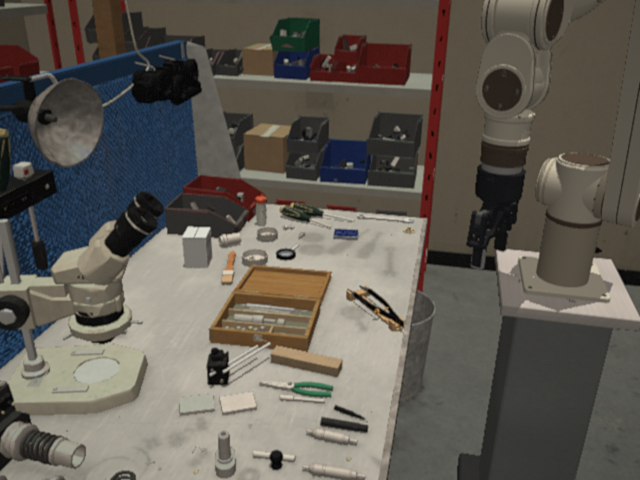

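The top view shows the tweezers on the rest from (190,362, root) to (255,310, tips), the blue plate at (404,265), dishes at (302,180) and (369,173), and the loupe at (330,211). In the side view the tweezers are at (375,307), and nothing tall stands near them.

```bash
cat > h.py <<'E'
import numpy as np,cv2
from scipy.spatial.transform import Rotation as R
def ray(c,uv,z):
    uv=np.atleast_2d(np.asarray(uv,float));T=c["camera_from_world"];Rw=T[:3,:3].T;o=-Rw@T[:3,3]
    d=np.c_[(uv[:,0]-c["cx"])/c["fx"],(uv[:,1]-c["cy"])/c["fy"],np.ones(len(uv))]@Rw.T
    return o+d*((z-o[2])/d[:,2])[:,None]
def proj(c,p):
    p=np.atleast_2d(p)@c["camera_from_world"][:3,:3].T+c["camera_from_world"][:3,3]
    return np.c_[p[:,0]/p[:,2]*c["fx"]+c["cx"],p[:,1]/p[:,2]*c["fy"]+c["cy"]]
E
python3 - <<'E'
from h import *
c=dict(np.load("top0.npz"));f=c["frame"].astype(int)
b,g,r=f[...,0],f[...,1],f[...,2]
m=((b>r+40)&(b>g+30)).astype(np.uint8);m[:150]=0
n,l,s,ce=cv2.connectedComponentsWithStats(m);i=1+s[1:,4].argmax();v,u=np.where(l==i)
P=ray(c,np.c_[u,v],10)[:,:2].astype(np.float32);print("plate",s[i],cv2.minAreaRect(P))
# tweezers: wood of rest
m=np.zeros(b.shape,np.uint8);m[295:370,180:265]=1
d=(m>0)&(f.max(2)<60);v,u=np.where(d);P=ray(c,np.c_[u,v],24)[:,:2].astype(np.float32);print("black",len(u),cv2.minAreaRect(P),P.mean(0))
w=(m>0)&((r-b>60)|d);v,u=np.where(w);P=ray(c,np.c_[u,v],14)[:,:2].astype(np.float32);print("wood",len(u),cv2.minAreaRect(P))
cv2.imwrite("pics/crop1.png",cv2.resize(c["frame"][290:372,175:270],None,fx=6,fy=6,interpolation=cv2.INTER_CUBIC))
E
```

```text
plate [406 250  12  29 177] ((567.091064453125, -155.35374450683594), (63.062110900878906, 15.047920227050781), 8.00624942779541)
black 223 ((414.5837707519531, 271.00555419921875), (41.44278335571289, 154.22889709472656), 40.632144927978516) [416.33646 268.81458]
wood 665 ((420.7532958984375, 261.7675476074219), (49.58924865722656, 179.71963500976562), 42.17045974731445)
```

View pics/crop1.png

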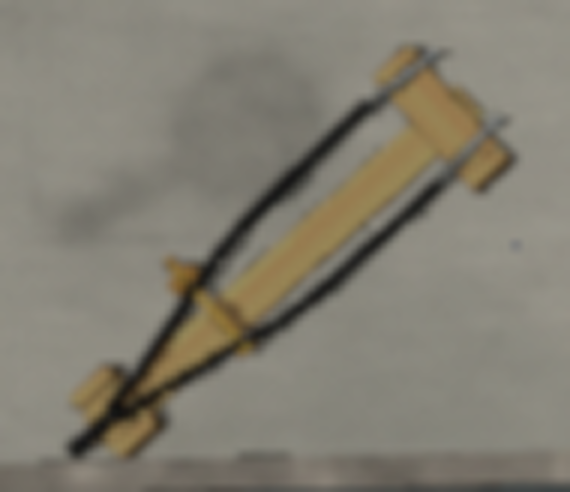

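Clear picture: root end at crop (78,448), the tip ends at (445,55) and (505,122), brass nut at (180,272).

```bash
cat >> h.py <<'E'
def rows(s,p,yaw_x):
    """shift/rotvec in tool axes to reach TCP p, tool down with tool y along world heading yaw_x+90deg (mod pi)"""
    R0=R.from_quat(s["tcp_rot"])
    out=[]
    for k in (1,-1):
        x=k*np.array([np.cos(yaw_x),np.sin(yaw_x),0]);z=np.array([0,0,-1.]);y=np.cross(z,x)
        out.append((R0.inv()*R.from_matrix(np.c_[x,y,z])).as_rotvec())
    return R0.inv().apply(np.asarray(p)-s["ee_pos"]),out
E
python3 - <<'E'
from h import *
from cell import arm
c=dict(np.load("top0.npz"))
cr=np.array([[78,448],[445,55],[505,122],[180,272]])/6-1/12*5+[175,290]
P=ray(c,cr,24);T=ray(c,cr,18);tm=(T[1]+T[2])/2
print(P.round(1),T.round(1));a=tm-P[0];print(np.linalg.norm(a[:2]),np.degrees(np.arctan2(a[1],a[0])))
g=P[0,:2]+(tm-P[0])[:2]*124/189;print(g)
f=c["frame"].astype(int);b,gr,r=f[...,0],f[...,1],f[...,2]
m=((b>r+25)).astype(np.uint8);m[:230]=0;m[300:]=0;m[:,:370]=0;m[:,440:]=0
v,u=np.where(m);Q=ray(c,np.c_[u,v],10)[:,:2].astype(np.float32);print("plate",cv2.minAreaRect(Q))
s=arm.sense();print(s["qpos"][5],rows(s,[g[0],g[1],230],np.arctan2(a[1],a[0])))
E
```

```text
[[362.4 325.3  24. ]
 [496.6 198.1  24. ]
 [472.3 176.7  24. ]
 [422.2 291.   24. ]] [[362.4 326.7  18. ]
 [497.3 198.8  18. ]
 [472.9 177.4  18. ]
 [422.6 292.2  18. ]]
184.11381570485372 -48.183107256734296
[442.89638035 235.30446686]
plate ((564.8584594726562, -139.47360229492188), (64.97614288330078, 49.0329475402832), 7.726526737213135)
1.5707884241796835 (array([-295.30777894,  -94.07572141,    0.67532037]), [array([-5.34942259e-04, -2.59825067e-03, -2.75344929e+00]), array([-1.86351562e-03,  3.83670931e-04,  3.88142149e-01])])
```

```bash
python3 nudge.py '[[1,-35,-11,5,0,0,0.1],[1,-75,-24,10,0,0,0.2],[1,-115,-37,15,0,0,0.3],[1,-155,-50,20,0,0,0.388],[1,-195,-62,25,0,0,0.388],[1,-230,-74,30,0,0,0.388],[1,-265,-85,30,0,0,0.388],[1,-295,-94,30,0,0,0.388],[1,-295,-94,30,0,0,0.388],[1,-295,-94,30,0,0,0.388]]' 20
python3 - <<'E'
from h import *
from cell import arm
s=arm.sense();print(s["time"],s["ee_pos"],s["tcp_rot"],s["dq"])
c=arm.camera("wrist");cv2.imwrite("pics/w1.png",c["frame"]);np.savez("w1.npz",**c)
print(c["fx"],c["camera_from_world"].round(3).tolist())
E
```

```text
time: 0.93
ee_pos: [443.5, 234.6, 200.6]
tcp_rot: [0.41, 0.912, -0.0, -0.001]
contact_force: [-0.9, 0.1, 0.0]
opening: 1.004
grasp_force: 0.0
0.9333 [443.54427886 234.63920097 200.64840736] [ 4.09848154e-01  9.12153497e-01 -4.25559433e-04 -5.53609114e-04] [ 0.05080158 -0.01683359 -0.01516886  0.00597737  0.00976721  0.00412399]
357.4742154353673 [[0.747, 0.665, -0.002, -485.784], [0.635, -0.712, 0.3, -145.006], [0.198, -0.225, -0.954, 314.907], [0.0, 0.0, 0.0, 1.0]]
```

View pics/w1.png

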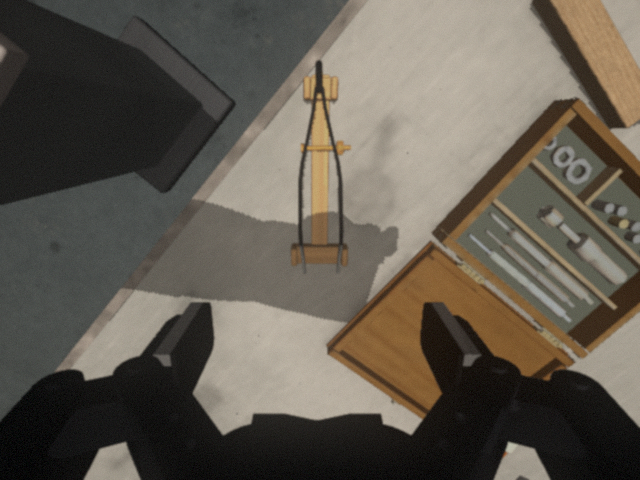

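Wrist view: root end (319,62), nut (345,148), tip ends about (304,272) and (340,272), fingers below; the lid corner at (330,350) is to be checked for clearance.

```bash
python3 - <<'E'
from h import *
from cell import arm
c=dict(np.load("w1.npz"));f=c["frame"].astype(int)
# dark blade pixels, rows 150..240
m=np.zeros(f.shape[:2],bool);m[58:275,285:360]=1
d=m&(f.max(2)<45)
for v in range(60,280,15):
    u=np.where(d[v])[0];print(v,u.tolist() if len(u)<30 else (u[0],u[-1]))
P=ray(c,[[319,62],[304,272],[340,272],[348,148],[301,200],[341.5,200],[330,350],[430,242]],21);print(P.round(1))
# lid corner depth, blade depth
rz=c["range_z"];T=c["camera_from_world"];Rw=T[:3,:3].T;o=-Rw@T[:3,3]
for u,v in [(340,350),(430,260),(301,200),(341,200),(300,180),(320,200),(400,350)]:
    z=rz[v,u];p=Rw@(np.array([(u-c["cx"])/c["fx"],(v-c["cy"])/c["fy"],1])*z)+o;print(u,v,p.round(1))
E
```

```text
60 []
75 []
90 [320]
105 []
120 []
135 []
150 []
165 []
180 []
195 []
210 []
225 [341]
240 [300, 341]
255 []
270 []
[[360.7 328.4  21. ]
 [473.5 180.2  21. ]
 [499.7 203.5  21. ]
 [425.2 294.2  21. ]
 [424.7 232.   21. ]
 [452.4 256.6  21. ]
 [551.9 131.7  21. ]
 [542.5 282.8  21. ]]
340 350 [559.2 139.1  22. ]
430 260 [550.4 271.   31.9]
301 200 [424.2 233.1  27. ]
341 200 [450.7 257.1  28.2]
300 180 [411.6 246.3  28.9]
320 200 [439.9 241.3   5.6]
400 350 [613.  177.2  11.3]
```

```bash
python3 - <<'E'
from h import *
from cell import arm
c=dict(np.load("w1.npz"));f=c["frame"].astype(float)
g=f.max(2)
def pk(v,a,b):
    s=g[v,a:b];w=np.clip(np.median(s)-s-15,0,None);return (w*np.arange(a,b)).sum()/max(w.sum(),1e-6)
L=[]
for v in range(175,240,5):
    l,r=pk(v,290,311),pk(v,331,352)
    p=ray(c,[[l,v],[r,v]],27);L.append((p[0]+p[1])/2);print(v,round(l,1),round(r,1),np.linalg.norm(p[0]-p[1]).round(1),L[-1].round(1))
root=ray(c,[[319,62]],25)[0];tip=ray(c,[[304,272],[340,272]],20);tm=tip.mean(0);print(root,tm,np.linalg.norm(tip[0]-tip[1]))
a=(tm-root)[:2];L=np.array(L)[:,:2];h=np.arctan2(a[1],a[0]);e=L[-1]-L[0]
print(np.linalg.norm(a),np.degrees(h),"mid",np.degrees(np.arctan2(e[1],e[0])))
n=np.array([-np.sin(h),np.cos(h)]);print("mid offs from chord",((L-root[:2])@n).round(1))
x=np.array([np.cos(h),np.sin(h)])
gr=(tm[:2]-65*x+root[:2]+124*x)/2;print("grip",gr)
s=arm.sense();print(rows(s,[*gr,2],h))
E
```

```text
175 300.9 339.1 33.6 [422. 261.  27.]
180 300.1 339.8 35.0 [424.9 257.7  27. ]
185 300.2 340.1 35.4 [428.  254.5  27. ]
190 299.9 340.0 35.7 [430.8 251.1  27. ]
195 300.0 339.9 35.7 [433.8 247.8  27. ]
200 300.2 340.2 35.9 [437.  244.5  27. ]
205 300.3 340.2 36.0 [440.1 241.2  27. ]
210 299.9 340.3 36.5 [443.1 237.6  27. ]
215 300.2 340.6 36.7 [446.4 234.3  27. ]
220 300.1 340.7 37.0 [449.5 230.9  27. ]
225 299.7 340.9 37.8 [452.6 227.2  27. ]
230 299.8 341.0 37.9 [455.8 223.8  27. ]
235 300.1 340.8 37.7 [459.1 220.2  27. ]
[361.09430668 327.88024429  25.        ] [486.91552038 191.51539338  20.        ] 35.16546741644831
185.54339217270746 -47.30287058658406 mid -47.733735678771154
mid offs from chord [-0.6 -0.7 -0.6 -0.8 -0.9 -0.7 -0.8 -1.  -0.8 -0.8 -1.  -1.  -1. ]
grip [444.00953757 238.01683599]
(array([  0.8165983 ,   2.92319528, 198.74208995]), [array([-1.39362689e-03,  2.04371462e-03,  3.12473517e+00]), array([-0.00130806, -0.00089198, -0.01685651])])
```

```bash
python3 nudge.py '[[0.8,1,1,30,0,0,-0.01],[0.8,1,2,70,0,0,-0.01],[0.8,1,2,100,0,0,-0.01],[0.7,1,2,110,0,0,-0.01],[0.7,1,2,110,0,0,-0.01]]' 20
python3 - <<'E'
from h import *
from cell import arm
s=arm.sense();print(s["ee_pos"],s["tcp_rot"],s["opening"],s["contact_force"])
c=arm.camera("wrist");cv2.imwrite("pics/w2.png",c["frame"]);np.savez("w2.npz",**c)
E
```

```text
time: 1.4
ee_pos: [440.4, 237.9, 88.6]
tcp_rot: [0.402, 0.915, -0.003, -0.002]
contact_force: [-0.1, 0.5, 0.4]
opening: 0.7
grasp_force: 0.0
[440.35324919 237.88319227  88.59271983] [ 0.40245581  0.91543239 -0.00277054 -0.00227464] 0.7003183925766298 [-0.08295816  0.53201443  0.37188332]
```

View pics/w2.png

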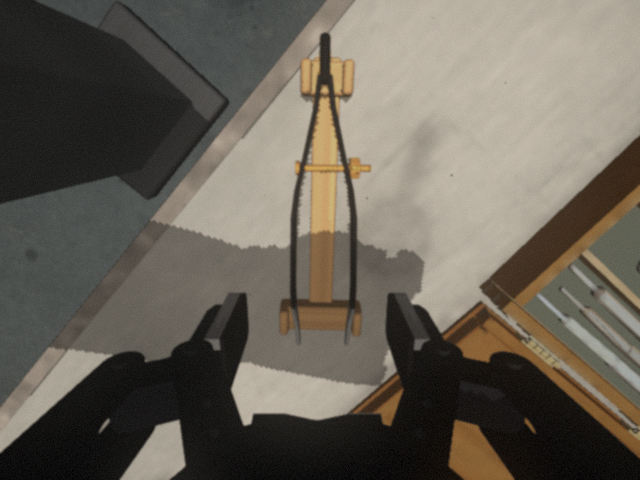

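Root end now at (325,36), tip ends (298,343) and (348,343), nut (368,168), blades at u≈294/355 by the grips.

```bash
python3 - <<'E'
from h import *
from cell import arm
c=dict(np.load("w2.npz"));g=c["frame"].astype(float).max(2)
def pk(v,a,b):
    s=g[v,a:b];w=np.clip(np.percentile(s,60)-s-25,0,None);return (w*np.arange(a,b)).sum()/max(w.sum(),1e-6)
L=[]
for v in range(200,300,10):
    l,r=pk(v,284,304),pk(v,346,364)
    p=ray(c,[[l,v],[r,v]],28);L.append((p[0]+p[1])/2);print(v,round(l,1),round(r,1),np.linalg.norm(p[0]-p[1]).round(1),L[-1].round(1))
root=ray(c,[[325,35]],26)[0];tip=ray(c,[[298,343],[348,343]],20);tm=tip.mean(0);print(root,tm,np.linalg.norm(tip[0]-tip[1]))
a=(tm-root)[:2];L=np.array(L)[:,:2];h=np.arctan2(a[1],a[0]);e=L[-1]-L[0]
print(np.linalg.norm(a),np.degrees(h),"mid",np.degrees(np.arctan2(e[1],e[0])))
n=np.array([-np.sin(h),np.cos(h)]);print("offs",((L-root[:2])@n).round(1))
x=np.array([np.cos(h),np.sin(h)])
gr=(tm[:2]-65*x+root[:2]+124*x)/2;print("grip",gr)
s=arm.sense();print(s["ee_pos"],rows(s,[*gr,3],h)[0],rows(s,[*gr,3],h)[1][1])
T=c["camera_from_world"];o=-T[:3,:3].T@T[:3,3];print("cam",o)
print("tool x axis",R.from_quat(s["tcp_rot"]).as_matrix().round(3).tolist())
E
```

```text
200 295.9 351.1 31.8 [418.5 264.9  28. ]
210 294.6 352.4 33.6 [422.6 260.6  28. ]
220 293.9 353.1 34.8 [426.7 256.2  28. ]
230 293.6 352.8 35.0 [430.7 251.6  28. ]
240 293.6 352.9 35.4 [434.9 247.1  28. ]
250 292.9 352.9 36.1 [439.1 242.4  28. ]
260 292.9 352.9 36.4 [443.5 237.6  28. ]
270 292.8 352.8 36.8 [447.9 232.8  28. ]
280 292.7 352.9 37.2 [452.4 227.9  28. ]
290 292.9 352.6 37.2 [457.  222.9  28. ]
[361.2151525  327.78852058  26.        ] [486.78977638 191.21973662  20.        ] 34.07083996515265
185.52632944244465 -47.40154822275376 mid -47.56123358328863
offs [-0.3 -0.3 -0.2 -0.4 -0.3 -0.5 -0.5 -0.5 -0.5 -0.5]
grip [443.96971877 237.78872498]
[442.209226   238.62089697  90.79443433] [-1.87910165  0.97191057 87.79053999] [-0.00269337 -0.00086815 -0.00151369]
cam [389.15870763 293.31229315 231.12284189]
tool x axis [[-0.676, 0.737, -0.003], [0.737, 0.676, -0.001], [0.001, -0.003, -1.0]]
```

```bash
python3 nudge.py '[[0.6,-2,0.5,30,0,0,0],[0.6,-2,0.5,55,0,0,0],[0.6,-2,0.5,72,0,0,0],[0.55,-2,0.5,80,0,0,0],[0.55,-2,0.5,80,0,0,0],[0.55,-2,0.5,84,0,0,0],[0.55,-2,0.5,86,0,0,0],[0.55,-2,0.5,86,0,0,0]]' 20
python3 - <<'E'
from h import *
from cell import arm
c=arm.camera("wrist");np.savez("w3.npz",**c);cv2.imwrite("pics/w3.png",c["frame"][150:430,180:480])
c=arm.camera("side");u,v=proj(c,[[444,238,15]])[0].astype(int);cv2.imwrite("pics/s3.png",cv2.resize(c["frame"][v-70:v+50,u-70:u+70],None,fx=4,fy=4))
E
```

```text
time: 2.12
ee_pos: [446.3, 237.5, 6.4]
tcp_rot: [0.403, 0.915, 0.001, 0.001]
contact_force: [1.1, 0.4, 0.4]
opening: 0.546
grasp_force: 0.0
```

View pics/s3.png

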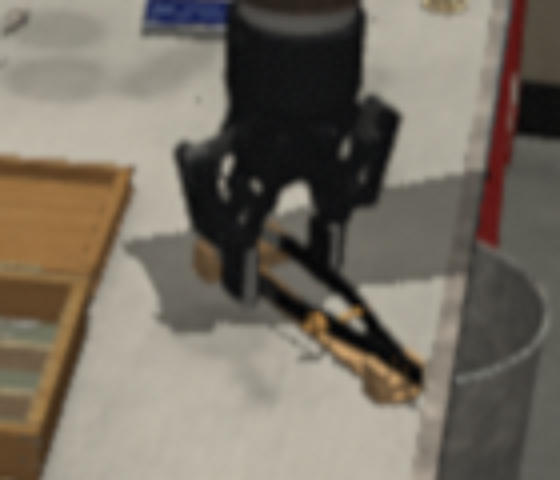

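Fingers stand astride the grips (fingers at crop (245,280) and (330,250)). Lower slightly and close gently.

```bash
python3 nudge.py '[[0.5,0,0,2,0,0,0],[0.48,0,0,3,0,0,0],[0.46,0,0,3,0,0,0],[0.46,0,0,3,0,0,0],[0.46,0,0,3,0,0,0]]' 20; python3 nudge.py '[[0.445,0,0,0,0,0,0],[0.445,0,0,0,0,0,0],[0.445,0,0,0,0,0,0]]' 20
```

```text
time: 2.63
ee_pos: [446.0, 237.2, 2.8]
tcp_rot: [0.404, 0.915, 0.0, 0.0]
contact_force: [0.5, -0.3, 4.4]
opening: 0.458
grasp_force: 5.8
time: 2.88
ee_pos: [446.1, 237.2, 2.9]
tcp_rot: [0.404, 0.915, 0.0, 0.001]
contact_force: [0.5, -0.9, 4.5]
opening: 0.441
grasp_force: 7.3
```

```bash
python3 nudge.py '[[0.44,0,0,-2,0,0,0],[0.44,0,0,-5,0,0,0],[0.44,0,0,-10,0,0,0],[0.44,0,0,-18,0,0,0],[0.44,0,0,-30,0,0,0],[0.44,0,0,-45,0,0,0],[0.44,0,0,-60,0,0,0],[0.44,0,0,-70,0,0,0],[0.44,0,0,-70,0,0,0],[0.44,0,0,-70,0,0,0]]' 20
python3 - <<'E'
from h import *
from cell import arm
c=arm.camera("wrist");np.savez("w4.npz",**c);cv2.imwrite("pics/w4.png",c["frame"])
E
```

```text
time: 3.72
ee_pos: [445.9, 237.2, 72.9]
tcp_rot: [0.404, 0.915, 0.001, 0.001]
contact_force: [-0.7, 0.2, -1.9]
opening: 0.44
grasp_force: 5.6
```

View pics/w4.png

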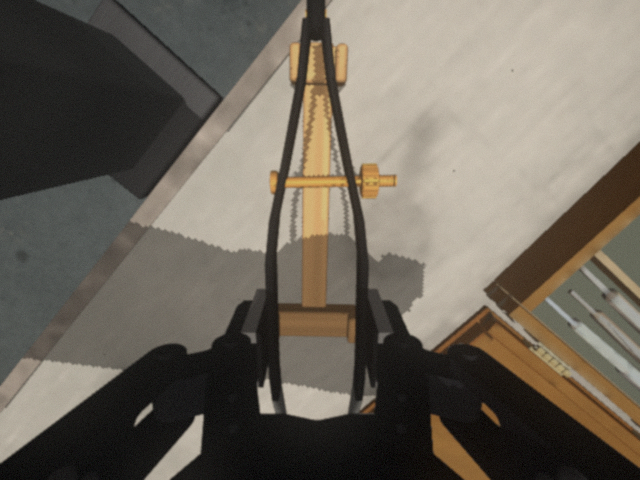

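The tweezers hang level in the pads, tips about (281,410) and (353,410); the rest stayed put.

```bash
python3 - <<'E'
from h import *
from cell import arm
c=dict(np.load("w4.npz"));s=arm.sense();rz=c["range_z"];T=c["camera_from_world"];Rw=T[:3,:3].T;o=-Rw@T[:3,3]
Rt=R.from_quat(s["tcp_rot"]).as_matrix()
for u0,v in [(316,15),(316,30),(302,80),(330,80),(286,160),(346,160),(272,240),(361,240),(271,280),(274,370),(360,370),(279,400),(355,400),(281,409)]:
    w=rz[v-1:v+2,u0-6:u0+7];z=w[w>0].min();uu=u0-6+np.median(np.where(np.abs(w-z)<4)[1])
    p=Rw@(np.array([(uu-c["cx"])/c["fx"],(v-c["cy"])/c["fy"],1])*z)+o;q=Rt.T@(p-s["ee_pos"]);print(u0,v,uu,"tool",q.round(1))
tw=Rt@[-1,0,0];h=np.radians(7.7);ctr=np.array([565,-139.5]);x=np.array([np.cos(h),np.sin(h)])
g=ctr-65*x;d,r=rows(s,[*g,75],h);print(s["ee_pos"],g,d,r)
E
```

```text
316 15 316.0 tool [105.9  -0.8 -25.4]
316 30 316.0 tool [102.2  -0.8 -24.8]
302 80 300.0 tool [ 88.6  -5.6 -25.9]
330 80 331.0 tool [ 88.6   3.7 -25.9]
286 160 285.0 tool [ 64.9 -10.7 -26.8]
346 160 347.0 tool [ 64.9   9.1 -26.6]
272 240 271.0 tool [ 38.  -16.2 -26.5]
361 240 361.0 tool [ 37.9  14.7 -26.3]
271 280 269.0 tool [ 23.  -17.5 -26.5]
274 370 272.0 tool [-14.9 -17.8 -26.6]
360 370 361.0 tool [-15.   16.7 -26.4]
279 400 276.0 tool [-30.6 -16.9 -24.9]
355 400 358.0 tool [-30.7  16.3 -24.8]
281 409 278.0 tool [-36.2 -16.4 -23.7]
[445.22556617 236.8610136   72.12511039] [ 500.58609202 -148.20910205] [-321.69672895 -218.75810828   -2.85507078] [array([-1.42480062e-04,  1.47150478e-04,  2.17637965e+00]), array([-1.24559919e-04, -1.20606507e-04, -9.65212995e-01])]
```

```bash
python3 nudge.py '[[0.44,-10,-7,0,0,0,-0.03],[0.44,-32,-22,0,0,0,-0.1],[0.44,-63,-43,0,0,0,-0.2],[0.44,-97,-66,0,0,0,-0.31],[0.44,-131,-89,0,0,0,-0.42],[0.44,-165,-112,0,0,0,-0.53],[0.44,-199,-135,0,0,0,-0.64],[0.44,-230,-156,0,0,0,-0.74],[0.44,-255,-173,0,0,0,-0.83],[0.44,-270,-183,0,0,0,-0.9]]' 20; python3 nudge.py '[[0.44,0,0,0,0,0,0],[0.44,0,0,0,0,0,0]]'
python3 - <<'E'
from h import *
from cell import arm
s=arm.sense();print(s["grasp_force"])
for n in("top","wrist"):
    c=arm.camera(n);np.savez(n[0]+"5.npz",**c);cv2.imwrite(f"pics/{n}5.png",c["frame"])
h=np.radians(7.7);ctr=np.array([565,-139.5]);x=np.array([np.cos(h),np.sin(h)])
d,r=rows(s,[*(ctr-65*x),75],h);print(s["ee_pos"],d,r[1])
E
```

```text
time: 4.6
ee_pos: [491.8, -89.5, 71.3]
tcp_rot: [-0.035, 0.999, -0.001, -0.001]
contact_force: [0.3, 0.4, -1.1]
opening: 0.442
grasp_force: 5.6
time: 4.77
ee_pos: [491.4, -86.8, 71.1]
tcp_rot: [-0.033, 0.999, 0.0, -0.001]
contact_force: [-1.3, 0.0, -0.9]
opening: 0.438
grasp_force: 5.6
5.637454837560654
[491.44891631 -86.84222525  71.12471663] [ -5.10359    -61.82848143  -3.94862292] [ 0.00108081 -0.00214697 -0.0690715 ]
```

View pics/wrist5.png

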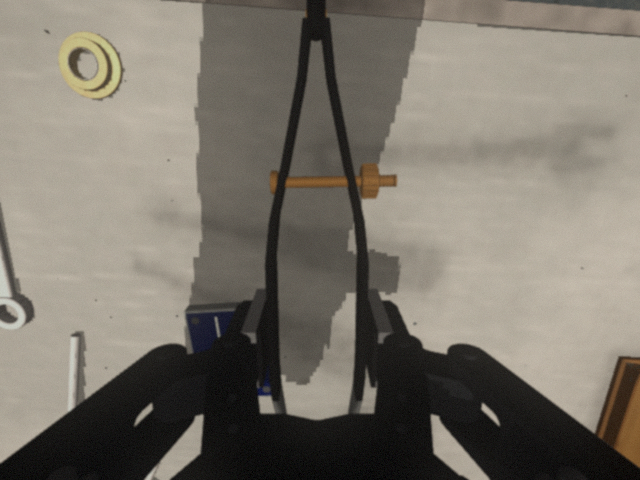

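Wrist view: the plate's near corner at (187,305) is visible but the left finger covers the rest; ring at (90,65). I'll move forward so that the plate is in clear view.

```bash
python3 nudge.py '[[0.44,-12,2,0,0,0,0],[0.44,-35,6,0,0,0,-0.02],[0.44,-60,10,0,0,0,-0.05],[0.44,-78,12,0,0,0,-0.068],[0.44,-85,13,0,0,0,-0.068],[0.44,-85,13,0,0,0,-0.068]]'
python3 - <<'E'
from h import *
from cell import arm
c=arm.camera("wrist");np.savez("w6.npz",**c);cv2.imwrite("pics/w6.png",c["frame"]);s=arm.sense();print(s["ee_pos"])
np.save("s6.npy",np.r_[s["ee_pos"],s["tcp_rot"]])
E
```

```text
time: 5.37
ee_pos: [577.2, -65.0, 71.8]
tcp_rot: [-0.07, 0.998, 0.0, -0.0]
contact_force: [0.3, 0.1, -0.3]
opening: 0.44
grasp_force: 5.6
[575.62551015 -65.51044361  71.63234434]
```

View pics/w6.png

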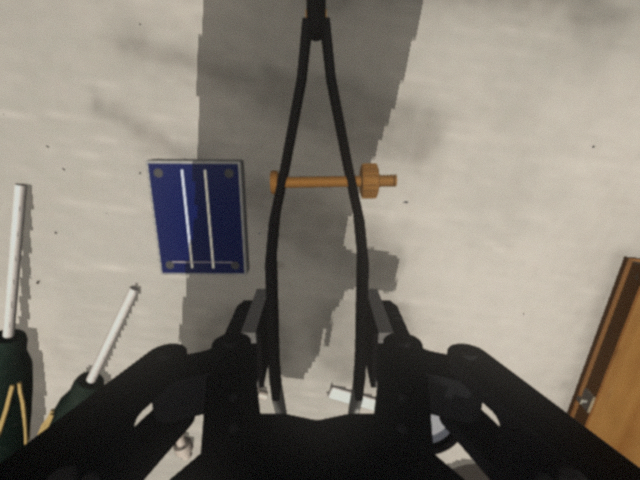

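The plate is wholly in view at (150–245,160–272), lines at (182,170)–(192,268) and (206,170)–(213,268).

```bash
python3 - <<'E'
from h import *
from cell import arm
c=dict(np.load("w6.npz"));f=c["frame"].astype(float);s6=np.load("s6.npy");rz=c["range_z"];T=c["camera_from_world"];Rw=T[:3,:3].T;o=-Rw@T[:3,3]
w=f.min(2);ls=[]
for A,B in (((182,170),(192,268)),((206,170),(213,268))):
    pts=[]
    for v in range(176,256,4):
        u0=A[0]+(B[0]-A[0])*(v-A[1])/(B[1]-A[1]);a=int(u0-5);g=w[v,a:a+11];g=np.clip(g-np.median(g)-20,0,None);pts.append([(g*np.arange(a,a+11)).sum()/g.sum(),v])
    P=ray(c,pts,10)[:,:2];m=P.mean(0);d=np.linalg.svd(P-m)[2][0];d*=np.sign(d[0]);ls.append((m,d));print(m,np.degrees(np.arctan2(d[1],d[0])),np.abs((P-m)@[-d[1],d[0]]).max())
e=ray(c,[[182,169.5],[206,169.5],[192,268.5],[213,268.5]],10)[:,:2];print("ends",e.round(1).tolist(),np.linalg.norm(e[0]-e[2]),e.mean(0))
d=ls[0][1]+ls[1][1];d/=np.linalg.norm(d);n=np.array([-d[1],d[0]]);print("spacing",(ls[1][0]-ls[0][0])@n)
co=ray(c,[[149,162],[242,160],[161,273],[247,272]],10)[:,:2];print(co.round(1).tolist(),"ctr",co.mean(0))
for p in((170,200),(200,220),(230,200)):
    z=rz[p[1],p[0]];print((Rw@(np.array([(p[0]-c["cx"])/c["fx"],(p[1]-c["cy"])/c["fy"],1])*z)+o).round(1))
# tweezers centre line in tool frame from blade pairs by depth
Rt=R.from_quat(s6[3:]).as_matrix()
for v in (60,100,140,220,250,375,395):
    row=rz[v-1:v+2,250:390].copy();row[row==0]=9e9;p=[]
    for a,b in((0,66),(66,135)):
        k=row[:,a:b];z=np.median(np.sort(k.ravel())[:9]);uu=250+a+np.median(np.where(np.abs(k-z)<5)[1]);q=Rw@(np.array([(uu-c["cx"])/c["fx"],(v-c["cy"])/c["fy"],1])*z)+o;p.append(Rt.T@(q-s6[:3]))
    print(v,p[0].round(1),p[1].round(1),"mid y",((p[0]+p[1])/2)[1].round(2))
E
```

```text
[ 561.1980157  -146.13508131] 7.626948935979644 0.08933375383630784
[ 559.37029572 -133.24542922] 7.704670383071805 0.08537532568395836
ends [[535.3, -149.3], [533.4, -135.8], [595.1, -141.4], [593.2, -128.6]] 60.27633805667816 [ 564.23694321 -138.79676694]
spacing 13.018265341366346
[[533.7, -167.7], [525.3, -116.1], [600.8, -160.3], [592.6, -107.7]] ctr [ 563.08259608 -137.96937252]
[ 554.2 -156.2    8.5]
[ 563.3 -137.8   10.4]
[ 548.8 -121.1   10.6]
60 [ 94.3  -5.7 -24. ] [ 94.3   2.4 -24. ] mid y -1.64
100 [ 83.   -7.7 -24.3] [ 83.    4.4 -24.2] mid y -1.63
140 [ 71.1 -10.  -24.8] [ 71.1   7.2 -24.3] mid y -1.44
220 [ 44.9 -16.  -24.9] [ 44.9  13.2 -24.8] mid y -1.42
250 [ 34.1 -17.4 -25. ] [ 34.2  14.6 -25.1] mid y -1.42
375 [ 16.4 -17.1 -68. ] [ 16.4  14.9 -67.9] mid y -1.09
395 [ 16.4 -15.6 -74.9] [ 16.5  13.5 -74.9] mid y -1.09
```

```bash
python3 - <<'E'
from h import *
s6=np.load("s6.npy");Rt=R.from_quat(s6[3:]);h=np.radians(7.67);x=np.array([np.cos(h),np.sin(h),0])
tx=-Rt.as_matrix()[:,0];print(np.degrees(np.arctan2(tx[1],tx[0])))
tip=s6[:3]+Rt.apply([-62,-1.1,-14.5]);print("tip",tip)
d=np.array([564,-138.9,tip[2]])-tip
# turn about TCP: account for small yaw
r=[np.array(v) for v in ([-62,-1.1,0],)]
s=dict(ee_pos=s6[:3],tcp_rot=s6[3:]);q=rows(s,[0,0,0],h-0.003)[1][1];print("rot",q)
Rn=Rt*R.from_rotvec(q);p=np.array([564,-138.9,s6[2]+0])-Rn.apply([-62,-1.1,0]);print("tcp",p,Rt.inv().apply(p-s6[:3]))
E
```

```text
7.960233667212027
tip [637.20703141 -58.01613762  86.0202426 ]
rot [ 0.00041138 -0.00180195  0.00806515]
tcp [ 502.38660917 -145.90000501   71.63234434] [ 83.66587658 -69.47247313   0.12153671]
```

```bash
python3 nudge.py '[[0.44,10,-8,0,0,0,0],[0.44,30,-25,0,0,0,0.005],[0.44,55,-45,0,0,0,0.005],[0.44,73,-60,8,0,0,0.005],[0.44,83,-68.5,22,0,0,0.005],[0.44,83.5,-69.5,38,0,0,0.005],[0.44,83.5,-69.5,48,0,0,0.005],[0.44,83.5,-69.5,53,0,0,0.005],[0.44,83.5,-69.5,53,0,0,0.005],[0.44,83.5,-69.5,53,0,0,0.005]]'
python3 - <<'E'
from h import *
from cell import arm
s=arm.sense();print(s["ee_pos"],s["tcp_rot"])
im=[]
for n in("top","side","wrist"):
    c=arm.camera(n);np.savez(n[0]+"7.npz",**c)
    u,v=proj(c,[[564,-139,15]])[0].astype(int)
    im.append(cv2.resize(c["frame"][v-30:v+30,u-33:u+33],None,fx=6,fy=6,interpolation=cv2.INTER_CUBIC) if n!="wrist" else cv2.resize(c["frame"][240:440,220:420],(360,360)));print(n,u,v)
cv2.imwrite("pics/h7.png",cv2.resize(np.hstack(im),(800,250)) if 0 else np.vstack([np.hstack(im[:2])]));cv2.imwrite("pics/h7w.png",im[2])
E
```

```text
time: 6.25
ee_pos: [502.9, -147.0, 19.5]
tcp_rot: [-0.066, 0.998, 0.0, -0.0]
contact_force: [-0.4, -0.3, -0.7]
opening: 0.445
grasp_force: 5.6
[ 502.8694714  -147.01905425   19.4679909 ] [-6.62305342e-02  9.97804337e-01  3.55141534e-05 -1.39370326e-04]
top 404 264
side 345 230
wrist 319 409
```

View pics/h7.png

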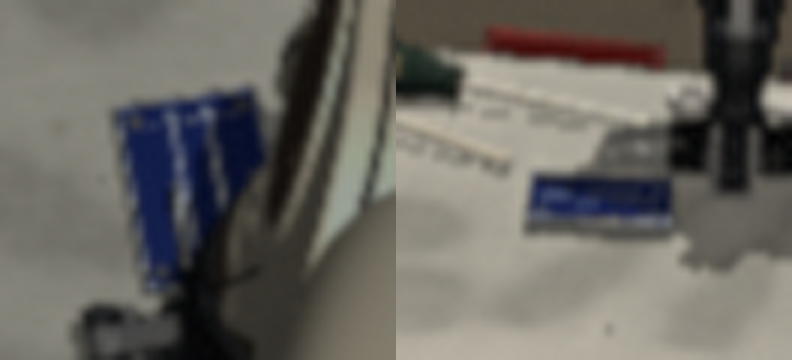

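The crop shows the plate undisturbed (top view lines at (180,110) and (210,105)) with the arm above its near edge; the tips are too fine to judge by eye, so I measure them numerically.

```bash
python3 - <<'E'
from h import *
from cell import arm
s=arm.sense();h=np.radians(7.67);x=np.array([np.cos(h),np.sin(h),0]);n=np.array([-x[1],x[0],0]);C=np.array([564,-138.9,0])
t=dict(np.load("t7.npz"));t0=dict(np.load("top0.npz"));w=dict(np.load("w7.npz"))
for k,nm in((t,"top"),(w,"wrist")):
    print(nm,"lines near/far L,R",proj(k,[C+a*x+b*n+[0,0,10] for b in(6.5,-6.5) for a in(-30,30)]).round(1).tolist())
    print("  tips L,R",proj(k,[C+b*n+[0,0,35] for b in(13,-13)]).round(1).tolist(),"20 back",proj(k,[C-20*x+b*n+[0,0,35] for b in(13,-13)]).round(1).tolist())
print("w7 min channel rows (u 260-380 step 3)")
g=w["frame"].min(2)
for v in range(385,421,5):print(v,g[v,258:384:3].tolist())
print("top7 min(BGR)  u 390..424")
for v in range(246,284,2):print(v,t["frame"].min(2)[v,390:424].tolist())
E
```

```text
top lines near/far L,R [[403.6, 279.2], [398.5, 252.4], [409.5, 278.2], [404.4, 251.5]]
  tips L,R [[399.6, 264.2], [411.6, 262.3]] 20 back [[401.3, 273.3], [413.3, 271.4]]
wrist lines near/far L,R [[332.8, 352.6], [331.3, 446.4], [306.6, 352.6], [307.5, 446.4]]
  tips L,R [[348.4, 442.3], [291.4, 442.3]] 20 back [[349.6, 406.7], [290.4, 406.7]]
w7 min channel rows (u 260-380 step 3)
385 [65, 21, 81, 80, 41, 9, 7, 14, 20, 13, 16, 12, 9, 15, 17, 12, 124, 55, 14, 18, 18, 7, 10, 15, 72, 118, 15, 15, 12, 20, 17, 17, 18, 10, 19, 14, 19, 110, 28, 61, 33, 11]
390 [81, 98, 95, 86, 56, 11, 14, 16, 38, 12, 4, 8, 17, 9, 13, 11, 124, 58, 7, 13, 11, 9, 15, 7, 71, 117, 13, 16, 16, 4, 18, 34, 28, 12, 10, 11, 15, 138, 136, 134, 18, 16]
395 [70, 100, 94, 96, 73, 16, 15, 22, 50, 17, 12, 9, 4, 11, 11, 12, 125, 55, 16, 6, 14, 11, 10, 14, 100, 137, 9, 10, 10, 17, 16, 42, 39, 16, 15, 0, 9, 141, 147, 122, 10, 20]
400 [48, 94, 94, 91, 81, 34, 22, 38, 41, 24, 3, 11, 4, 11, 0, 3, 123, 55, 10, 15, 7, 3, 7, 6, 113, 149, 14, 14, 7, 16, 20, 52, 44, 29, 39, 21, 28, 136, 155, 92, 12, 11]
405 [29, 93, 96, 89, 83, 54
[... 2698 characters left out ...]
, 96, 87, 69, 38, 20, 20, 20, 22, 39, 57, 59, 44, 25, 11, 17, 19, 27, 54, 60, 49, 45, 48, 47, 46, 48, 50, 48, 45, 45, 44, 52, 91]
276 [105, 105, 104, 85, 70, 61, 27, 20, 21, 21, 30, 50, 46, 17, 11, 16, 20, 18, 28, 54, 60, 48, 44, 44, 45, 45, 45, 45, 45, 45, 44, 48, 72, 94]
278 [108, 109, 109, 96, 97, 85, 44, 45, 42, 25, 19, 35, 34, 14, 9, 16, 19, 18, 27, 45, 51, 46, 39, 34, 39, 43, 44, 45, 45, 45, 44, 50, 66, 65]
280 [115, 116, 117, 111, 90, 66, 54, 44, 37, 23, 14, 8, 6, 5, 9, 13, 18, 16, 20, 30, 32, 33, 36, 40, 44, 44, 44, 44, 45, 44, 44, 52, 53, 51]
282 [119, 119, 120, 117, 98, 83, 82, 66, 56, 56, 44, 26, 9, 6, 13, 14, 13, 18, 32, 44, 48, 45, 45, 44, 45, 43, 45, 45, 45, 44, 44, 45, 49, 55]
```

```bash
cat > lat.py <<'E'
from h import *
h=np.radians(7.67);X=np.array([np.cos(h),np.sin(h)]);N=np.array([-X[1],X[0]]);C=np.array([564,-138.9])
def lat(w,ztop,rowsv,span=(262,376)):
    f=w["frame"].astype(float);sat=f[...,0]-f[...,2];out=[]
    for v in rowsv:
        mn=f[v].min(1)
        def line(a,b):
            g=np.clip(mn[a:b]-35,0,None);return (g*np.arange(a,b)).sum()/g.sum()
        l,r=line(300,313),line(325,338)
        blue=(sat[v]>35)&(mn<30)
        # inner edges of tips: walk outward from lines until not blue for 3 px
        i=int(l)-4
        while blue[i-3:i].any() and i>span[0]: i-=1
        j=int(r)+4
        while blue[j+1:j+4].any() and j<span[1]: j+=1
        p=(ray(w,[[l,v],[r,v]],10)[:,:2]-C);q=ray(w,[[i,v],[j,v]],ztop)[:,:2]-C
        out.append([v,l,r,i,j,*(p@N),*(q@N),(q@X).mean(),(q@N).mean()-(p@N).mean()])
    print("v l r i j | lines lat | inner edges lat | x | tip mid minus line mid");print(np.array(out).round(1))
E
python3 - <<'E'
from lat import *
w=dict(np.load("w7.npz"));lat(w,32,range(392,415,2))
for v in(400,406,410):print(v,w["frame"][v,270:296].tolist(),"\n",w["frame"][v,342:370].tolist())
E
```

```text
v l r i j | lines lat | inner edges lat | x | tip mid minus line mid
[[ 3.920e+02  3.068e+02  3.319e+02  3.020e+02  3.400e+02 -6.600e+00
   6.400e+00 -8.000e+00  8.900e+00 -2.520e+01  6.000e-01]
 [ 3.940e+02  3.068e+02  3.318e+02  3.020e+02  3.410e+02 -6.600e+00
   6.300e+00 -8.000e+00  9.300e+00 -2.420e+01  8.000e-01]
 [ 3.960e+02  3.068e+02  3.318e+02  3.020e+02  3.380e+02 -6.600e+00
   6.400e+00 -8.000e+00  8.000e+00 -2.310e+01  1.000e-01]
 [ 3.980e+02  3.068e+02  3.318e+02  3.020e+02  3.490e+02 -6.600e+00
   6.400e+00 -8.000e+00  1.290e+01 -2.200e+01  2.600e+00]
 [ 4.000e+02  3.068e+02  3.318e+02  2.930e+02  3.380e+02 -6.600e+00
   6.400e+00 -1.200e+01  8.000e+00 -2.090e+01 -1.900e+00]
 [ 4.020e+02  3.068e+02  3.318e+02  3.010e+02  3.480e+02 -6.600e+00
   6.400e+00 -8.500e+00  1.250e+01 -1.980e+01  2.100e+00]
 [ 4.040e+02  3.068e+02  3.318e+02  3.010e+02  3.480e+02 -6.600e+00
   6.400e+00 -8.500e+00  1.260e+01 -1.870e+01  2.100e+00]
 [ 4.060e+02  3.068e+02  3.317e+02  2.870e+02  3.480e+02 -6.700e+00
   6.400e+00 -1.480e+01  1.260e+01 -1.760e+01 -9.000e-01]
 [ 4.080e+02  3.069e+02
[... 2070 characters left out ...]
 44], [76, 76, 79], [82, 84, 87], [85, 88, 89], [77, 80, 84], [69, 72, 75], [64, 65, 67], [53, 54, 55], [45, 46, 47], [41, 44, 42], [38, 42, 42], [41, 41, 40], [37, 27, 27], [46, 23, 23], [48, 20, 22], [44, 19, 14], [41, 13, 10], [46, 17, 14], [42, 16, 12], [44, 17, 14], [41, 16, 14], [40, 12, 8]] 
 [[72, 19, 11], [71, 19, 12], [72, 21, 12], [74, 24, 16], [72, 20, 13], [70, 33, 29], [60, 43, 41], [46, 43, 43], [51, 49, 51], [48, 48, 50], [46, 48, 49], [58, 64, 63], [66, 67, 70], [67, 69, 72], [74, 81, 82], [87, 91, 93], [83, 86, 87], [73, 60, 58], [69, 39, 35], [78, 30, 23], [74, 23, 16], [75, 25, 14], [73, 19, 10], [71, 22, 11], [79, 36, 32], [103, 85, 83], [139, 139, 142], [145, 151, 156]]
```

```bash
cat > lat.py <<'E'
from h import *
h=np.radians(7.67);X=np.array([np.cos(h),np.sin(h)]);N=np.array([-X[1],X[0]]);C=np.array([564,-138.9])
def lat(w,zu,rowsv):
    f=w["frame"].astype(float);o=[]
    for v in rowsv:
        mn=f[v].min(1);sp=f[v].max(1)-mn
        def line(a,b):
            g=np.clip(mn[a:b]-35,0,None);return (g*np.arange(a,b)).sum()/g.sum()
        l,r=line(302,312),line(327,337)
        grey=((sp<11)&(mn>22)).astype(np.uint8)[None]
        n,lb,st,ce=cv2.connectedComponentsWithStats(grey,connectivity=4)
        k=[(st[i,0],st[i,0]+st[i,2]-1) for i in range(1,n) if 6<=st[i,2]<=18 and 255<st[i,0]<390]
        L=[a for a in k if a[1]<316];Rr=[a for a in k if a[0]>322]
        if not L or not Rr: continue
        L,Rr=L[-1],Rr[0]
        p=(ray(w,[[l,v],[r,v]],10)[:,:2]-C);t=ray(w,[[L[0]-.5,v],[Rr[1]+.5,v]],zu+6)[:,:2]-C;b=ray(w,[[L[1]+.5,v],[Rr[0]-.5,v]],zu)[:,:2]-C
        o.append([v,*L,*Rr,*(p@N),*(t@N),*(b@N),(t@X).mean(),(t@N).mean()-(p@N).mean(),(b@N).mean()-(p@N).mean()])
    np.set_printoptions(linewidth=160,suppress=True);print("v | right tip px, left tip px | lines | outer top | inner bottom | x | mid diff outer, inner");print(np.array(o).round(1))
E
python3 -c "
from lat import *
lat(dict(np.load('w7.npz')),31.5,range(398,415,2))"
python3 nudge.py '[[0.44,0,0.5,3,0,0,0],[0.44,0,1,7,0,0,0],[0.44,0,1,11,0,0,0],[0.44,0,1,13,0,0,0],[0.44,0,1,13,0,0,0],[0.44,0,1,13,0,0,0]]'
python3 - <<'E'
from lat import *
from cell import arm
s=arm.sense();print(s["ee_pos"]);w=arm.camera("wrist");np.savez("w8.npz",**w);lat(w,s["ee_pos"][2]+12,range(396,415,2))
rz=w["range_z"];T=w["camera_from_world"];Rw=T[:3,:3].T;o=-Rw@T[:3,3]
for u,v in[(316,15),(286,160),(346,160),(361,240),(280,406),(355,406)]:
    k=rz[v-1:v+2,u-5:u+6];z=k[k>0].min();print(u,v,(Rw@(np.array([(u-w["cx"])/w["fx"],(v-w["cy"])/w["fy"],1])*z)+o).round(1))
E
```

```text
v | right tip px, left tip px | lines | outer top | inner bottom | x | mid diff outer, inner
[[400.  277.  284.  351.  361.   -6.6   6.4 -18.6  17.7 -15.9  13.7 -25.8  -0.3  -1. ]
 [402.  268.  284.  350.  361.   -6.6   6.4 -22.5  17.7 -15.9  13.3 -24.8  -2.3  -1.2]
 [404.  273.  284.  350.  360.   -6.6   6.4 -20.4  17.3 -15.9  13.3 -23.7  -1.4  -1.2]
 [406.  274.  285.  350.  360.   -6.7   6.4 -20.   17.4 -15.5  13.3 -22.7  -1.2  -0.9]
 [408.  274.  285.  349.  359.   -6.6   6.4 -20.1  17.  -15.6  12.9 -21.6  -1.4  -1.2]
 [410.  274.  286.  349.  358.   -6.6   6.4 -20.1  16.6 -15.1  12.9 -20.6  -1.7  -1. ]
 [412.  275.  286.  349.  358.   -6.6   6.4 -19.7  16.6 -15.2  13.  -19.5  -1.4  -1. ]
 [414.  261.  271.  352.  358.   -6.6   6.4 -25.8  16.7 -22.   14.4 -18.4  -4.5  -3.7]]
time: 6.9
ee_pos: [502.6, -146.1, 6.0]
tcp_rot: [-0.066, 0.998, 0.0, -0.0]
contact_force: [-1.0, 0.2, -0.8]
opening: 0.44
grasp_force: 5.6
[ 502.63249217 -146.14573742    5.95844933]
v | right tip px, left tip px | lines | outer top | inner bottom | x | mid diff outer, inner
[[400.  272.  284.  350.  361.   -6.5   6.4 -19.6  18.6 -14.8  14.2 -27.4  -0.4  -0.2]
 [402.  272.  284.  350.  360.   -6.6   6.4 -19.7  18.3 -14.8  14.2 -26.4  -0.6  -0.2]
 [404.  273.  285.  349.  360.   -6.6   6.4 -19.3  18.3 -14.4  13.8 -25.3  -0.4  -0.2]
 [406.  274.  285.  349.  359.   -6.6   6.4 -18.9  17.9 -14.4  13.9 -24.3  -0.4  -0.2]
 [408.  274.  285.  349.  359.   -6.6   6.4 -18.9  17.9 -14.4  13.9 -23.2  -0.4  -0.2]
 [410.  275.  285.  348.  358.   -6.6   6.4 -18.5  17.6 -14.5  13.5 -22.2  -0.4  -0.4]
 [412.  275.  286.  348.  358.   -6.6   6.4 -18.6  17.6 -14.   13.5 -21.1  -0.4  -0.2]]
316 15 [ 396.2 -162.    30.1]
286 160 [ 438.2 -166.1   31.6]
346 160 [ 435.7 -147.1   31.5]
361 240 [ 461.6 -137.7   31.7]
280 406 [ 537.2 -158.1   29.2]
355 406 [ 533.1 -127.6   29.2]
```

```bash
python3 nudge.py '[[0.43,0,0.3,0.5,0,0,0],[0.42,0,0.3,1,0,0,0],[0.41,0,0.3,1,0,0,0],[0.4,0,0.3,1,0,0,0],[0.39,0,0.3,1,0,0,0],[0.39,0,0.3,1,0,0,0],[0.39,0,0.3,1,0,0,0]]' 20
python3 - <<'E'
from lat import *
from cell import arm
s=arm.sense();print(s["ee_pos"],s["opening"],s["grasp_force"]);w=arm.camera("wrist");np.savez("w9.npz",**w);lat(w,s["ee_pos"][2]+12,range(402,413,2))
rz=w["range_z"];T=w["camera_from_world"];Rw=T[:3,:3].T;o=-Rw@T[:3,3]
for u,v in[(316,15),(286,160),(346,160),(359,240),(283,406),(352,406)]:
    k=rz[v-1:v+2,u-5:u+6];z=k[k>0].min();print(u,v,(Rw@(np.array([(u-w["cx"])/w["fx"],(v-w["cy"])/w["fy"],1])*z)+o).round(1))
E
```

```text
time: 7.53
ee_pos: [502.9, -146.0, 5.4]
tcp_rot: [-0.066, 0.998, -0.0, 0.0]
contact_force: [0.7, 0.0, -0.8]
opening: 0.395
grasp_force: 8.5
[ 502.88025795 -145.98395972    5.36320053] 0.39521367741046837 8.498142957687378
v | right tip px, left tip px | lines | outer top | inner bottom | x | mid diff outer, inner
[[402.  279.  291.  343.  354.   -6.5   6.4 -16.5  15.9 -11.5  11.3 -26.1  -0.3  -0.1]
 [404.  280.  291.  343.  353.   -6.5   6.4 -16.1  15.5 -11.5  11.3 -25.   -0.3  -0.1]
 [406.  281.  292.  342.  353.   -6.5   6.4 -15.8  15.5 -11.1  10.9 -24.   -0.1  -0.1]
 [408.  281.  292.  342.  352.   -6.5   6.4 -15.8  15.1 -11.1  10.9 -22.9  -0.3  -0. ]
 [410.  282.  292.  342.  351.   -6.6   6.4 -15.4  14.7 -11.2  10.9 -21.9  -0.2  -0. ]
 [412.  282.  293.  341.  351.   -6.6   6.4 -15.4  14.7 -10.7  10.5 -20.8  -0.3  -0.1]]
316 15 [ 396.5 -161.8   29.8]
286 160 [ 438.5 -166.    30.3]
346 160 [ 435.9 -146.9   31.2]
359 240 [ 462.2 -138.1   30.2]
283 406 [ 538.3 -156.7   27.5]
352 406 [ 534.2 -128.5   27.8]
```

```bash
python3 nudge.py '[[0.385,0,0,0,0,0,0],[0.378,0,0,0,0,0,0],[0.371,0,0,0,0,0,0],[0.365,0,0,0,0,0,0],[0.36,0,0,0,0,0,0],[0.357,0,0,0,0,0,0],[0.355,0,0,0,0,0,0],[0.355,0,0,0,0,0,0],[0.355,0,0,0,0,0,0]]' 20
python3 - <<'E'
from lat import *
from cell import arm
s=arm.sense();print(s["ee_pos"],s["opening"],s["grasp_force"]);w=arm.camera("wrist");np.savez("w10.npz",**w);t=arm.camera("top");np.savez("t10.npz",**t);lat(w,s["ee_pos"][2]+11.5,range(402,415,2))
for v in(406,412):print(v,w["frame"][v,284:312].tolist(),"\n",w["frame"][v,326:354].tolist())
c3=np.r_[C,0];x=np.r_[X,0];n=np.r_[N,0]
print("top tips inner L,R",proj(t,[c3+a*x+b*n+[0,0,20] for b in(6.5,-6.5) for a in(0,-20)]).round(1).tolist())
for v in range(252,282,2):print(v,t["frame"].min(2)[v,392:420].tolist())
E
```

```text
time: 8.33
ee_pos: [502.9, -145.9, 5.3]
tcp_rot: [-0.066, 0.998, -0.0, 0.0]
contact_force: [0.6, 0.3, -0.5]
opening: 0.355
grasp_force: 10.1
[ 502.87236521 -145.94922552    5.30387867] 0.35531874025081983 10.147490054368973
v | right tip px, left tip px | lines | outer top | inner bottom | x | mid diff outer, inner
[[402.  284.  296.  338.  349.   -6.5   6.4 -14.4  13.8  -9.3   9.1 -25.6  -0.3  -0.1]
 [404.  285.  296.  338.  348.   -6.5   6.4 -14.   13.4  -9.3   9.1 -24.6  -0.3  -0. ]
 [406.  285.  296.  337.  348.   -6.5   6.4 -14.1  13.4  -9.3   8.7 -23.5  -0.3  -0.3]
 [408.  286.  297.  337.  347.   -6.5   6.4 -13.7  13.   -8.9   8.7 -22.5  -0.2  -0. ]
 [410.  287.  297.  337.  347.   -6.5   6.4 -13.3  13.1  -8.9   8.7 -21.4  -0.   -0. ]
 [412.  288.  298.  336.  346.   -6.5   6.4 -12.9  12.7  -8.5   8.3 -20.3  -0.1  -0.1]
 [414.  288.  298.  336.  346.   -6.5   6.5 -12.9  12.7  -8.5   8.3 -19.3  -0.1  -0.1]]
406 [[47, 25, 22], [46, 38, 39], [70, 68, 72], [88, 91, 92], [81, 85, 91], [78, 81, 86], [67, 72, 74], [60, 63, 65], [49, 52, 53], [48, 45, 49], [42, 47, 47], [43, 45, 45], 
[... 2555 characters left out ...]

270 [89, 63, 49, 25, 19, 20, 20, 20, 28, 60, 62, 27, 9, 9, 15, 23, 42, 55, 60, 60, 49, 29, 17, 30, 61, 74, 62, 47]
272 [89, 81, 68, 31, 20, 20, 20, 19, 23, 49, 71, 61, 21, 15, 19, 31, 54, 60, 61, 61, 48, 34, 30, 50, 70, 67, 48, 45]
274 [96, 88, 68, 38, 21, 20, 20, 19, 19, 41, 58, 50, 26, 19, 23, 41, 57, 55, 53, 54, 48, 46, 50, 61, 60, 49, 45, 44]
276 [104, 86, 70, 61, 28, 21, 20, 14, 16, 26, 25, 15, 16, 19, 24, 47, 57, 51, 45, 48, 46, 44, 48, 48, 46, 45, 45, 47]
278 [110, 95, 97, 86, 44, 45, 37, 18, 7, 10, 9, 18, 21, 18, 22, 44, 54, 49, 44, 44, 48, 48, 45, 44, 44, 44, 44, 47]
280 [116, 110, 89, 66, 54, 37, 26, 21, 13, 9, 8, 15, 20, 17, 20, 38, 47, 43, 34, 28, 37, 44, 45, 45, 46, 45, 44, 48]
```

```bash
python3 nudge.py '[[0.354,0,0.1,0.7,0,0,0],[0.353,0,0.1,1.5,0,0,0],[0.353,0,0.1,1.5,0,0,0],[0.353,0,0.1,1.5,0,0,0],[0.353,0,0.1,1.5,0,0,0],[0.353,0,0.1,1.5,0,0,0]]' 20
python3 - <<'E'
from lat import *
from cell import arm
s=arm.sense();print(s["ee_pos"],s["opening"],s["grasp_force"],s["contact_force"]);w=arm.camera("wrist");lat(w,s["ee_pos"][2]+11.5,range(402,415,3))
rz=w["range_z"];T=w["camera_from_world"];Rw=T[:3,:3].T;o=-Rw@T[:3,3]
for u,v in[(316,15),(287,160),(345,160),(357,240),(274,240),(290,410),(345,410)]:
    k=rz[v-1:v+2,u-5:u+6];z=k[k>0].min();print(u,v,(Rw@(np.array([(u-w["cx"])/w["fx"],(v-w["cy"])/w["fy"],1])*z)+o).round(1))
E
```

```text
time: 8.93
ee_pos: [502.8, -145.9, 3.8]
tcp_rot: [-0.066, 0.998, 0.0, -0.0]
contact_force: [0.1, 0.6, -1.0]
opening: 0.357
grasp_force: 10.2
[ 502.82909574 -145.8509008     3.79207689] 0.3571632743685649 10.237863063812256 [ 0.10502797  0.5568399  -1.01938463]
v | right tip px, left tip px | lines | outer top | inner bottom | x | mid diff outer, inner
[[402.  285.  296.  338.  348.   -6.4   6.4 -13.9  13.5  -9.2   9.2 -25.6  -0.2   0. ]
 [405.  286.  297.  337.  348.   -6.5   6.4 -13.5  13.5  -8.8   8.8 -24.    0.    0. ]
 [408.  287.  297.  337.  347.   -6.5   6.4 -13.2  13.1  -8.8   8.8 -22.5   0.    0. ]
 [411.  287.  298.  336.  346.   -6.5   6.4 -13.2  12.7  -8.4   8.4 -20.9  -0.2   0. ]
 [414.  288.  298.  336.  346.   -6.5   6.5 -12.8  12.8  -8.4   8.4 -19.3  -0.   -0. ]]
316 15 [ 396.4 -161.7   28. ]
287 160 [ 438.5 -165.6   28.7]
345 160 [ 436.  -147.    28.8]
357 240 [ 462.1 -138.7   29.1]
274 240 [ 466.  -167.1   28.7]
290 410 [ 540.  -153.5   25.9]
345 410 [ 536.8 -130.8   26. ]
```

```bash
python3 -c "
from cell import arm
print(arm.hand_in())"
```

```text
the job is handed in; nothing more can be done
None
```

I handed the job in with the tweezers held level about 5 mm above the blue plate, tips centred over the white lines and pointing along them; the gap is 13 mm to within about 0.4 mm, judged from grip opening and squeeze force (about 10 N) because the gripper hides the tip ends.

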